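# Turn the wooden bird round in its screw clamp

## Task

The blue wooden bird is held by its round post in the green bench clamp. Back off the clamp's red knob just enough to free the post (no more than half a turn), turn the bird where it stands, without lifting it out, until its yellow beak points along the yellow arrow on the clamp, then turn the knob back fully tight so that the bird is held firmly, and let go. Leave the mugs and pots where they stand.

Things in the scene. Friction and masses are not known exactly. Their poses are not given: they have to be found in the camera images.
- clamp: green bench clamp, fixed. Origin: on the table under the clamped post's axis; +x is the way the yellow arrow on its base points; z up. Base 110 mm (x) by 260 mm (y -75 to +185), 12 mm thick, with a tongue to x +122; the post stands on it. V block at -y, sliding jaw at +y, both 59 mm high. The knob's upright axis is at x 0, y +130 mm, on a housing 50 mm high.
- knob (a joint): red knob's angle, rad: 0 = fully tight at its stop (the start); grows counter-clockwise from above, which slackens. The jaw lets go at about 0.8; at 1.2 to 1.5 (about a quarter turn) the post has about 1 mm play and turns freely; past 3.14 (half a turn) is too far. Jaw travel 2 mm per rad. It stays where left; turning takes 0.08 N m, 0.13 when nearly tight.
- knob_grip (a point): on the red knob's axis, 83 mm above the table. The knob: a disc of radius 22 mm, its top 62 mm above the table, carrying an upright bar 14 mm thick (this point's x) and 46 mm long (its y), top 96 mm above the table; pinch the bar across its thickness from above. The axes turn with the knob; when tight they are parallel to the clamp's.
- jaw: steel sliding jaw, 34 mm wide, pressed by the screw through a stiff spring; it squeezes the post with about 20 N when the knob is fully tight. Its origin is the clamp's when tight and moves to the clamp's +y as the jaw backs off.
- bird: blue wooden bird, 110 g, on a round post 30 mm thick, 75 mm high. Origin: centre of the post's foot; z up, +x to the beak. Body: a disc 24 mm thick (y), 54 mm across, centred 96 mm above the foot on the post's axis: pinch it there across y from above. Head at x +26, top 132 mm above the foot; tail to x -52. Starts with the beak 0.7 to 1.5 rad clockwise of the arrow, from above.
- beak (a point): near the tip of the yellow beak: 55 mm ahead of the bird's axis (+x), 117 mm above the foot.
- mug_a: white mug, stands loose on the table; origin: centre of its underside; 82 mm across, 95 mm high, handle to its +y. Leave it alone.
- mug_b: blue mug, stands loose on the table; origin: centre of its underside; 82 mm across, 95 mm high, handle to its +y. Leave it alone.
- paint_pot: blue paint pot, stands loose on the table; origin: centre of its underside; 56 mm across, 65 mm high. Leave it alone.
- glue_pot: glue pot, stands loose on the table; origin: centre of its underside; 60 mm across, 80 mm high. Leave it alone.
There are look-alikes about, which are no part of the job. Of the things that look like the bird, the middle-sized one is meant.

How it is judged:
By the outcome, as a careful person would: the job done as asked, in the order asked, and still so for the second after the job is handed in, with the robot touching nothing.
It also fails if it takes over 72 s, if anything falls off the work surface, if the arm or the gripper's body presses on something with over 40 N, if the wrist force passes 120 N, or if a joint passes its speed limit or range.

## Robot

A 6-joint arm with a two-finger parallel gripper is mounted at the origin on the work surface. World frame = base frame: x ahead of the robot, y to its left, z up, the work surface at z = 0. Lengths are in m, angles in rad, forces in N, time in s.
With the tool pointing down it reaches from about 0.35 to 0.975 m from the base axis. Payload 4.9 kg.
Tool frame: the origin (TCP) lies midway between the tips of the shut fingers; the grasp point (between the pads) lies 19 mm behind it; z points along the fingers, y is the direction in which the jaws open and shut (so a half turn about z gives the same grasp; the last joint's range is limited). The gripper opens to 85 mm and grips with 20 to 120 N. Pads are 22 mm wide; open, the fingers measure 114 mm over their backs; the gripper's body (76 mm by 85 mm) begins 54 mm behind the grasp point. The pads swing forward as they close: fully open they stand 13 mm farther back than shut.
Start: joints at [-1.255, 0.053, 1.613, -0, 1.476, -0.119], TCP at [0.263, -0.567, 0.231] pointing down, gripper open.
Joint ranges: [-3.01, 3.01], [-1.01, 2.22], [0.06, 2.58], [-1.02, 4.17], [0.09, 2.62], [-3.14, 3.14]. Speed limits (rad/s): [2.57, 2.57, 3.14, 3.14, 3.14, 3.14].

## Interface

Orientations are given as a unit quaternion [w, x, y, z].
In Python, from plant import manip, cams gives the robot as it stands.
- The arm moves only by the tool jog_arm, never from a script. Its argument "targets" is a list of rows, each a list of 4 numbers: the shift along the tool's x, y, z in m, then the turn about the tool's z in degrees. A call has 1 to 5 rows; each row is the pose to reach, as a shift and turn from the pose commanded when the call began, along the tool's axes at that moment; what a row does not reach only later rows make up. A row lasts 1/12 s, in which the tool goes at most 41.7 mm and 7.16 degrees, less where a joint would pass 70% of its speed; a pose out of reach is approached as far as the arm can. A call with a gripper value outside its range is refused whole. "fingers" is the opening, from 0 (shut) to 1 (fully open), set as the call begins (left out, the last holds). The fingers move at their own pace and stop on an object; the grip force is fixed at half the most. Time passes only in rows, so rows that repeat a pose let the fingers close. It gives the time, the measured TCP pose, the force and the opening at its end, in the units of the state.
- manip.state(): the state, without advancing time (a new reading comes with each control period).
- cams.grab_frame(name): name is "scene" or "top" or "wrist"; returns the picture (400x640x3 uint8, red, green, blue); there is no depth.
- cams.get_calibration(name): a dict with "camera_matrix" (3x3 intrinsics, pixels), "cam_to_world" (4x4, takes a point from camera to world coordinates). Camera axes: x right, y up, looking along -z (the intrinsics and any distortion apply to the point x, -y, -z); pixel columns grow to the right and rows downward; lengths in m; the calibration is good to about 2 mm. A picture is of the moment at which its call begins: read the wrist's pose just before it. get_calibration takes no time and is no camera call; for the wrist camera it gives the pose at the moment of the call.
- manip.job_done(): hands the job in, once; it reports no verdict.
The state is a dict: "time": time; "joint_pos": joint angles; "joint_vel": joint speeds; "joint_efforts": joint torques, N m; "tool_pos": TCP position; "tool_rot": TCP orientation; "contact_force": force on the tool from outside, world axes, zero at the start; "ft_torque": the same for the moment, N m; "gripper_width": opening from 0.0 (shut) to 1.0 (fully open).
Only numpy, scipy, OpenCV 4.12 (cv2) and the standard library are available. Lean on these libraries where they do the work, as an engineer would, in place of code of your own. Each camera call takes 0.05 s, during which the arm holds its last target. There are 200 camera calls.

## Working session

There is one attempt and no reset: what is moved stays moved. The work goes in short steps, Python scripts to look and compute and a tool call to move; the robot and the scene stay as the last step left them, time stands still between calls to the robot, and variables do not carry over. Pictures are saved under pics/ and viewed, about 8 in all and at most 12, crops included, and the job is handed in when it is done.

Besides the shell and the picture viewer there is one more tool, called after ">>>" as name([rows], argument=value, ...), one row to a line, values as JSON. jog_arm: Moves the arm, as the interface text tells. Its arguments: {"type":"object","properties":{"targets":{"type":"array"},"fingers":{"type":"number"}},"required":["targets"]}

```bash
ls; mkdir -p pics
python3 - <<'E'
from plant import manip, cams
import cv2
print(manip.state())
for n in("scene","top"):
    f=cams.grab_frame(n); cv2.imwrite(f"pics/{n}0.png",f[:,:,::-1]); c=cams.get_calibration(n); print(n,c)
E
```

```text
pics
{'time': 0.0, 'joint_pos': array([-1.25498337e+00,  5.33291676e-02,  1.61431330e+00,  2.87472749e-05,
        1.47600999e+00, -1.19011836e-01]), 'joint_vel': array([ 0.0028533 , -0.0012184 , -0.00066003, -0.00033548, -0.00140854,
       -0.00043582]), 'joint_efforts': array([ 2.42085189e-04, -3.93680799e+01, -3.70175171e+01, -1.46939415e-04,
        7.18542491e-03,  1.49207196e-06]), 'tool_pos': array([ 0.26308517, -0.56623351,  0.23006867]), 'tool_rot': array([-1.02632422e-03,  9.76458652e-01,  2.15702202e-01, -8.69408426e-05]), 'contact_force': array([ 0.23993492, -0.43790883, -0.79259285]), 'ft_torque': array([ 0.01239912, -0.00150189,  0.00102764]), 'gripper_width': 0.9998735896759972}
scene {'camera_matrix': array([[362.13550517,   0.        , 315.7670747 ],
       [  0.        , 362.13550517, 198.19294812],
       [  0.        ,   0.        ,   1.        ]]), 'cam_to_world': array([[-0.67657373, -0.48112522,  0.55746436,  1.05009328],
       [ 0.73624113, -0.45640206,  0.49964604,  0.44513309],
       [ 0.01403558,  0.74847557,  0.66301382,  0.69587669],
       [ 0.        ,  0.        ,  0.        ,  1.        ]])}
top {'camera_matrix': array([[370.54089966,   0.        , 320.55868662],
       [  0.        , 370.54089966, 203.25214971],
       [  0.        ,   0.        ,   1.        ]]), 'cam_to_world': array([[ 9.13855577e-03,  9.96965936e-01, -7.73007718e-02,
         4.34385468e-01],
       [-9.99957486e-01,  9.20630416e-03,  5.20103366e-04,
        -1.06006847e-02],
       [ 1.23017976e-03,  7.72927324e-02,  9.97007683e-01,
         1.32825239e+00],
       [ 0.00000000e+00,  0.00000000e+00,  0.00000000e+00,
         1.00000000e+00]])}
```

View pics/scene0.png

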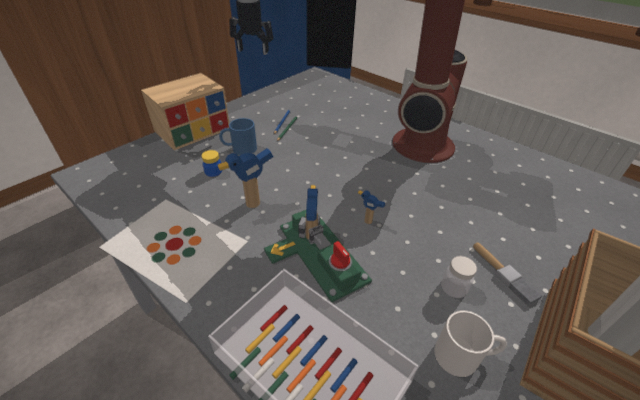

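View pics/top0.png

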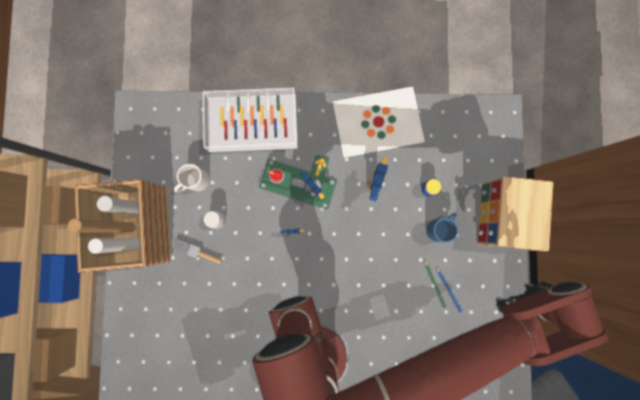

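Birds in the top view: a large one at (378,180), one in the green clamp at (312,183), and a small one at (291,231). The clamped one is middle-sized and stands between the jaws, so it fits. I'll confirm with an enlarged crop and measure.

```bash
cat > h.py <<'E'
import numpy as np, cv2
def ray(c,u,v):
    K=c["camera_matrix"];T=c["cam_to_world"]
    d=np.array([(u-K[0,2])/K[0,0],-(v-K[1,2])/K[1,1],-1.]);return T[:3,3],T[:3,:3]@d
def onz(c,u,v,z):
    o,d=ray(c,u,v);return o+d*(z-o[2])/d[2]
def proj(c,p):
    T=c["cam_to_world"];q=T[:3,:3].T@(np.array(p)-T[:3,3]);K=c["camera_matrix"]
    return K[0,0]*q[0]/-q[2]+K[0,2],K[1,1]*q[1]/q[2]+K[1,2]
def mask(f,lo,hi):
    return cv2.inRange(cv2.cvtColor(f,cv2.COLOR_RGB2HSV),lo,hi)
def blobs(m,a=8):
    n,l,s,c=cv2.connectedComponentsWithStats(m);return [(s[i,4],c[i].round(1),l==i) for i in range(1,n) if s[i,4]>=a]
E
python3 - <<'E'
from h import *
from plant import cams
t=cv2.imread("pics/top0.png")[:,:,::-1].copy();s=cv2.imread("pics/scene0.png")[:,:,::-1].copy()
ct=cams.get_calibration("top")
R=(slice(140,220),slice(250,350))
for nm,lo,hi in(("red",(0,140,110),(8,255,255)),("yel",(20,120,110),(34,255,255)),("green",(65,70,30),(90,255,200)),("blue",(100,120,40),(125,255,255))):
    f=t[R]
    for a,c,m in blobs(mask(f,lo,hi)):
        c=c+[250,140]; print(nm,a,c,[onz(ct,*c,z)[:2].round(4) for z in(.012,.062,.09,.12)])
g=mask(t[R],(60,60,25),(95,255,200)); pts=cv2.findNonZero(g); r=cv2.minAreaRect(pts); b=cv2.boxPoints(r)+[250,140]
print([onz(ct,*p,.012)[:2].round(3) for p in b])
A=cv2.resize(t[150:215,250:350],(800,520),interpolation=cv2.INTER_CUBIC)
B=cv2.resize(s[170:300,230:390],(640,520),interpolation=cv2.INTER_CUBIC)
cv2.imwrite("pics/crop.png",cv2.resize(np.hstack([A,B]),(800,289))[:,:,::-1])
E
```

```text
red 99 [275.8 175.1] [array([0.6361, 0.15  ]), array([0.6285, 0.1439]), array([0.6242, 0.1405]), array([0.6196, 0.1368])]
yel 95 [319.5 165.2] [array([ 0.6735, -0.0062]), array([ 0.6644, -0.0064]), array([ 0.6593, -0.0065]), array([ 0.6539, -0.0066])]
yel 21 [321.  195.6] [array([ 0.5638, -0.0126]), array([ 0.5589, -0.0125]), array([ 0.5562, -0.0125]), array([ 0.5532, -0.0124])]
green 8 [326.1 159.6] [array([ 0.6941, -0.0298]), array([ 0.6842, -0.029 ]), array([ 0.6787, -0.0286]), array([ 0.6727, -0.0282])]
green 1125 [298.4 184.5] [array([0.603 , 0.0686]), array([0.5966, 0.0656]), array([0.593 , 0.0639]), array([0.5891, 0.0621])]
blue 137 [309.8 182.1] [array([0.612 , 0.0279]), array([0.6053, 0.0264]), array([0.6015, 0.0256]), array([0.5974, 0.0247])]
[array([0.594, 0.207]), array([0.759, 0.158]), array([ 0.682, -0.085]), array([ 0.518, -0.033])]
```

View pics/crop.png

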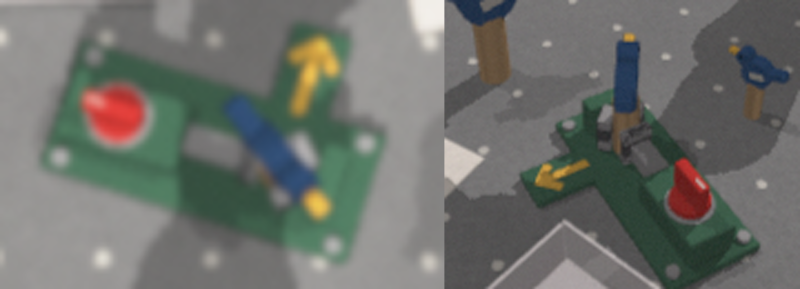

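The crop confirms it. The middle-sized bird is in the clamp at about (0.59, 0.02), with the clamp yawed about -17°. The knob is at about (0.629, 0.142). The beak seems to point away from the scene camera, which I'll check with the wrist camera on the way.

>>> jog_arm([
  [0, 0, -0.03, 0],
  [0, 0, -0.07, 0],
  [0, 0, -0.1, 0],
])

```text
time: 0.35
tool_pos: [0.2632, -0.5665, 0.3324]
tool_rot: [-0.0, 0.976, 0.216, -0.0]
contact_force: [0.1, -0.5, 0.9]
gripper_width: 0.999
```

>>> jog_arm([
  [0.029, -0.022, 0, 0],
  [0.058, -0.044, 0, 0],
  [0.088, -0.066, 0, 0],
  [0.117, -0.088, 0, 0],
  [0.147, -0.11, 0, 0],
])

```text
time: 0.77
tool_pos: [0.3505, -0.4035, 0.3307]
tool_rot: [-0.0, 0.977, 0.215, -0.0]
contact_force: [1.3, 0.0, 0.5]
gripper_width: 0.999
```

>>> jog_arm([
  [0.029, -0.022, 0, 0],
  [0.058, -0.044, 0, 0],
  [0.088, -0.066, 0, 0],
  [0.117, -0.088, 0, 0],
  [0.147, -0.11, 0, 0],
])

```text
time: 1.18
tool_pos: [0.4375, -0.2417, 0.3309]
tool_rot: [-0.0, 0.977, 0.216, -0.0]
contact_force: [-0.3, 0.8, -0.4]
gripper_width: 1.001
```

>>> jog_arm([
  [0.029, -0.022, 0, 0],
  [0.058, -0.044, 0, 0],
  [0.088, -0.066, 0, 0],
  [0.117, -0.088, 0, 0],
  [0.147, -0.11, 0, 0],
])

```text
time: 1.6
tool_pos: [0.5245, -0.0799, 0.3309]
tool_rot: [-0.0, 0.976, 0.216, -0.0]
contact_force: [1.2, -1.0, 0.2]
gripper_width: 1.0
```

>>> jog_arm([
  [0.029, -0.022, 0, 0],
  [0.058, -0.044, 0, 0],
  [0.088, -0.066, 0, 0],
  [0.117, -0.088, 0, 0],
  [0.147, -0.11, 0, 0],
])

```text
time: 2.02
tool_pos: [0.6115, 0.0817, 0.3307]
tool_rot: [-0.0, 0.976, 0.216, -0.0]
contact_force: [1.2, 0.0, 1.1]
gripper_width: 1.001
```

>>> jog_arm([
  [0, 0, 0, -6],
  [0, 0, 0, -12],
  [0, 0, 0, -18],
  [0, 0, 0, -24],
  [0, 0, 0, -24],
])

```text
time: 2.43
tool_pos: [0.611, 0.0801, 0.3305]
tool_rot: [-0.0, 0.91, 0.415, -0.001]
contact_force: [-0.0, -0.2, 0.8]
gripper_width: 1.002
```

>>> jog_arm([
  [0, 0, 0, -6],
  [0, 0, 0, -12],
  [0, 0, 0, -18],
  [0, 0, 0, -24],
  [0, 0, 0, -24],
])

```text
time: 2.85
tool_pos: [0.611, 0.0798, 0.3309]
tool_rot: [-0.0, 0.805, 0.594, -0.0]
contact_force: [0.5, -0.7, 0.3]
gripper_width: 0.999
```

Run:
```python
from h import *
from plant import cams,manip
s=manip.state();print(s["time"],s["tool_pos"],s["tool_rot"],s["joint_pos"])
f=cams.grab_frame("wrist");c=cams.get_calibration("wrist");np.savez("w1.npz",f=f,K=c["camera_matrix"],T=c["cam_to_world"])
print(c); cv2.imwrite("pics/w1.png",f[:,:,::-1])
```

```text
2.85 [0.61103597 0.07980982 0.33085619] [-2.11004079e-04  8.04616156e-01  5.93795176e-01 -2.92329561e-04] [ 9.17591378e-03 -7.15142727e-03  1.50994027e+00 -9.99367194e-07
  1.63952486e+00  3.08437215e-01]
{'camera_matrix': array([[295.13355764,   0.        , 322.78919978],
       [  0.        , 295.13355764, 201.06971552],
       [  0.        ,   0.        ,   1.        ]]), 'cam_to_world': array([[ 9.54889096e-01,  2.83906400e-01,  8.70859994e-02,
         6.32286630e-01],
       [-2.96962218e-01,  9.13405262e-01,  2.78395884e-01,
         1.50919349e-01],
       [-5.06436978e-04, -2.91698445e-01,  9.56510199e-01,
         4.73003281e-01],
       [ 0.00000000e+00,  0.00000000e+00,  0.00000000e+00,
         1.00000000e+00]])}
```

View pics/w1.png

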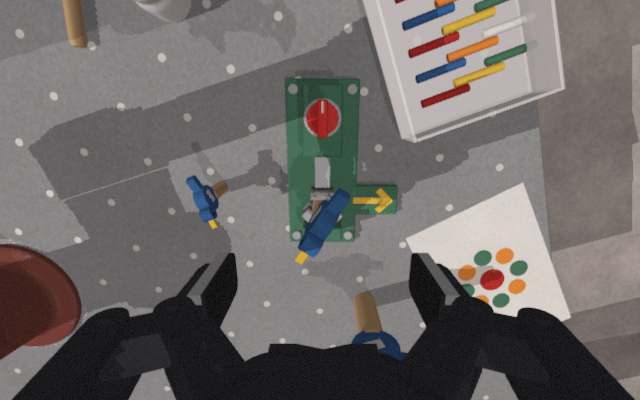

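The wrist view shows the knob at (322,118), the arrow pointing right at about (372,201), and the clamped bird with its beak tip at (301,257) and tail at (350,195). I'll triangulate these.

Run:
```python
from h import *
from plant import cams
d=np.load("w1.npz");f=d["f"];c=dict(camera_matrix=d["K"],cam_to_world=d["T"])
def rep(nm,lo,hi,x0,y0,x1,y1,zs):
    for a,p,m in blobs(mask(f[y0:y1,x0:x1],lo,hi),12):
        p=p+[x0,y0]; pts=np.argwhere(m)[:,::-1].astype(np.float32);vx,vy,_,_=cv2.fitLine(pts,cv2.DIST_L2,0,.01,.01).ravel()
        for z in zs:
            A=onz(c,*p,z);B=onz(c,p[0]+10*vx,p[1]+10*vy,z);e=(B-A)
            print(nm,a,p,z,A[:2].round(4),"dir",np.degrees(np.arctan2(e[1],e[0])).round(1))
rep("arrow",(20,120,110),(34,255,255),345,180,400,220,[.012])
rep("beak",(18,120,110),(36,255,255),280,235,320,275,[.129])
rep("blue",(100,120,40),(125,255,255),290,180,360,270,[.108])
rep("red",(0,140,80),(8,255,255),300,95,350,145,[.062,.08])
rep("red2",(170,140,80),(180,255,255),300,95,350,145,[.062,.08])
g=f[70:250,275:400]; pts=cv2.findNonZero(mask(g[:,:86],(60,60,25),(95,255,200)));b=cv2.boxPoints(cv2.minAreaRect(pts))+[275,70]
P=[onz(c,*p,.012)[:2] for p in b];print(np.round(P,4),np.mean(P,0)); print([np.degrees(np.arctan2(*(P[i]-P[i-1])[::-1])).round(1) for i in range(4)])
cv2.imwrite("pics/w1c.png",cv2.resize(f[70:280,270:410],None,fx=2.8,fy=2.8,interpolation=cv2.INTER_CUBIC)[:,:,::-1])
```

```text
arrow 411 [375.1 200. ] 0.012 [ 0.6723 -0.0068] dir -16.7
beak 106 [300.8 257.2] 0.129 [ 0.5513 -0.0133] dir 32.3
blue 1391 [323.3 222.9] 0.108 [0.5907 0.0157] dir 41.9
red 813 [322.2 118.5] 0.062 [0.6285 0.1421] dir -106.6
red 813 [322.2 118.5] 0.08 [0.6287 0.1425] dir -106.6
[[ 0.5939  0.2094]
 [ 0.6956  0.1788]
 [ 0.6309 -0.0692]
 [ 0.5113 -0.0334]] [0.60792978 0.0714006 ]
[np.float64(71.2), np.float64(-16.8), np.float64(-104.6), np.float64(163.3)]
```

View pics/w1c.png

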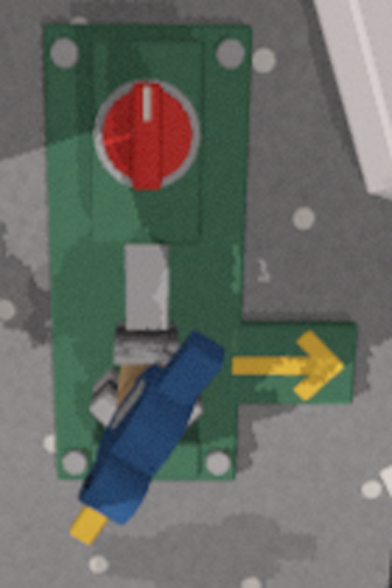

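Clamp yaw is -16.8° and its origin is (0.591, 0.018), with the knob at (0.6287, 0.1423). The beak direction is about -140°, roughly 123° clockwise of the arrow. That's more than the stated range, but three views agree on it. Next I move over the knob and descend.

>>> jog_arm([
  [0.03, -0.001, 0.02, 0],
  [0.065, -0.0015, 0.05, 0],
  [0.065, -0.0015, 0.085, 0],
  [0.065, -0.0015, 0.12, 0],
  [0.065, -0.0015, 0.12, 0],
])

```text
time: 3.32
tool_pos: [0.624, 0.1425, 0.2013]
tool_rot: [-0.004, 0.805, 0.593, -0.007]
contact_force: [-0.7, -0.2, -2.5]
gripper_width: 1.001
```

>>> jog_arm([
  [0, 0, 0.035, 0],
  [0, 0, 0.07, 0],
  [0, 0, 0.1, 0],
  [0, 0, 0.125, 0],
  [0, 0, 0.142, 0],
])

```text
time: 3.73
tool_pos: [0.6284, 0.142, 0.0681]
tool_rot: [-0.0, 0.805, 0.593, -0.001]
contact_force: [-0.6, -0.2, 0.6]
gripper_width: 0.998
```

Run:
```python
from h import *
from plant import cams,manip
s=manip.state();print(s["time"],s["tool_pos"],s["tool_rot"],s["contact_force"])
f=cams.grab_frame("wrist");cv2.imwrite("pics/w2.png",f[:,:,::-1])
```

```text
3.7333 [0.62838129 0.14197056 0.06814078] [-4.57450028e-04  8.05436441e-01  5.92681395e-01 -8.33264146e-04] [-0.59089088 -0.17524502  0.55832365]
```

View pics/w2.png

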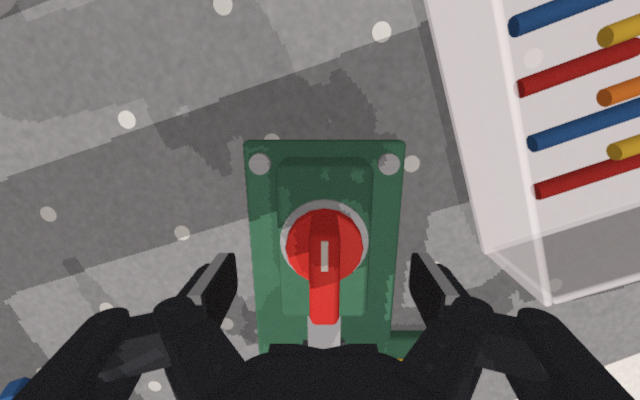

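The bar at (323,280) is centred between the pads at (225,275) and (425,275), so I close on it.

>>> jog_arm([
  [0, 0, 0, 0],
  [0, 0, 0, 0],
  [0, 0, 0, 0],
  [0, 0, 0, 0],
  [0, 0, 0, 0],
], fingers=0)

```text
time: 4.2
tool_pos: [0.6301, 0.1426, 0.0715]
tool_rot: [0.001, 0.804, 0.594, 0.001]
contact_force: [-0.7, 0.0, -0.3]
gripper_width: 0.299
```

>>> jog_arm([
  [0, 0, 0, 0],
  [0, 0, 0, 0],
  [0, 0, 0, 0],
  [0, 0, 0, 0],
  [0, 0, 0, 0],
])

```text
time: 4.62
tool_pos: [0.6293, 0.1427, 0.0709]
tool_rot: [0.0, 0.804, 0.594, 0.0]
contact_force: [-2.0, -0.5, 6.2]
gripper_width: 0.151
```

>>> jog_arm([
  [0, 0, 0, -4],
  [0, 0, 0, -8],
  [0, 0, 0, -12],
  [0, 0, 0, -16],
  [0, 0, 0, -20],
])

```text
time: 5.03
tool_pos: [0.6293, 0.1427, 0.0709]
tool_rot: [0.0, 0.688, 0.726, 0.0]
contact_force: [-2.3, 0.5, 6.1]
gripper_width: 0.148
```

>>> jog_arm([
  [0, 0, 0, -4],
  [0, 0, 0, -8],
  [0, 0, 0, -12],
  [0, 0, 0, -16],
  [0, 0, 0, -20],
])

```text
time: 5.45
tool_pos: [0.6293, 0.1427, 0.071]
tool_rot: [0.0, 0.551, 0.834, 0.0]
contact_force: [-3.0, -0.4, 5.5]
gripper_width: 0.153
```

>>> jog_arm([
  [0, 0, 0, -4],
  [0, 0, 0, -8],
  [0, 0, 0, -12],
  [0, 0, 0, -16],
  [0, 0, 0, -20],
])

```text
time: 5.87
tool_pos: [0.6292, 0.1427, 0.0709]
tool_rot: [0.0, 0.398, 0.917, 0.0]
contact_force: [-3.2, -0.2, 6.3]
gripper_width: 0.149
```

>>> jog_arm([
  [0, 0, 0, -5],
  [0, 0, 0, -10],
  [0, 0, 0, -14],
  [0, 0, 0, -18],
  [0, 0, 0, -18],
])

```text
time: 6.28
tool_pos: [0.6292, 0.1428, 0.0709]
tool_rot: [0.0, 0.25, 0.968, 0.0]
contact_force: [-3.6, -0.4, 6.3]
gripper_width: 0.154
```

Run:
```python
from plant import manip
s=manip.state();print(s["time"],s["tool_pos"],s["tool_rot"],s["contact_force"],s["ft_torque"],s["joint_pos"])
```

```text
6.2833 [0.62921107 0.14275161 0.07092383] [2.37385714e-04 2.49963549e-01 9.68255181e-01 2.67279682e-04] [-3.59340495 -0.41507174  6.25776573] [0.07641417 0.51182884 0.07955751] [ 1.07694335e-01  2.41666654e-01  1.68386441e+00  3.55011011e-04
  1.21542885e+00 -9.57940156e-01]
```

>>> jog_arm([
  [0, 0, 0, 0],
  [0, 0, 0, 0],
  [0, 0, 0, 0],
  [0, 0, 0, 0],
  [0, 0, 0, 0],
], fingers=1)

```text
time: 6.7
tool_pos: [0.6287, 0.1424, 0.069]
tool_rot: [-0.0, 0.251, 0.968, -0.0]
contact_force: [-0.2, 0.8, -0.1]
gripper_width: 0.851
```

>>> jog_arm([
  [0, 0, -0.02, 0],
  [0, 0, -0.055, 0],
  [0, 0, -0.09, 0],
  [0, 0, -0.125, 0],
  [0, 0, -0.16, 0],
])

```text
time: 7.12
tool_pos: [0.6286, 0.1425, 0.2307]
tool_rot: [-0.0, 0.251, 0.968, -0.0]
contact_force: [0.4, 0.5, -0.6]
gripper_width: 1.003
```

>>> jog_arm([
  [0, 0, -0.01, 7],
  [0, 0, -0.02, 14],
  [0, 0, -0.02, 21],
  [0, 0, -0.02, 28],
  [0, 0, -0.02, 35],
])

```text
time: 7.53
tool_pos: [0.629, 0.1425, 0.2496]
tool_rot: [0.0, 0.533, 0.846, 0.0]
contact_force: [-1.3, -0.1, -0.6]
gripper_width: 1.0
```

>>> jog_arm([
  [0, 0, 0, 7],
  [0, 0, 0, 14],
  [0, 0, 0, 21],
  [0, 0, 0, 28],
  [0, 0, 0, 35],
])

```text
time: 7.95
tool_pos: [0.6288, 0.1424, 0.2491]
tool_rot: [-0.0, 0.763, 0.647, -0.0]
contact_force: [0.0, 0.2, 0.2]
gripper_width: 0.999
```

>>> jog_arm([
  [0, 0, 0, 7],
  [0, 0, 0, 14],
  [0, 0, 0, 21],
  [0, 0, 0, 28],
  [0, 0, 0, 35],
])

```text
time: 8.37
tool_pos: [0.6288, 0.1424, 0.249]
tool_rot: [-0.0, 0.922, 0.387, -0.0]
contact_force: [1.1, -0.4, -0.5]
gripper_width: 1.001
```

>>> jog_arm([
  [0, 0, 0, 3],
  [0, 0, 0, 6],
  [0, 0, 0, 6],
  [0, 0, 0, 6],
])

```text
time: 8.7
tool_pos: [0.6288, 0.1425, 0.2491]
tool_rot: [-0.0, 0.94, 0.342, -0.0]
contact_force: [-0.4, -0.4, 0.3]
gripper_width: 0.996
```

Run:
```python
from h import *
from plant import cams,manip
s=manip.state();p=s["tool_pos"];q=s["tool_rot"];print(s["time"],p,q,s["joint_pos"][5])
yaw=2*np.arctan2(q[2],q[1]);print(np.degrees(yaw))
d=np.array([.5911,.0179])-p[:2];print("jog dx,dy to bird",d@[np.cos(yaw),np.sin(yaw)],d@[np.sin(yaw),-np.cos(yaw)])
f=cams.grab_frame("wrist");c=cams.get_calibration("wrist");np.savez("w3.npz",f=f,K=c["camera_matrix"],T=c["cam_to_world"]);cv2.imwrite("pics/w3.png",f[:,:,::-1])
```

```text
8.7 [0.62881627 0.14245586 0.24911951] [-2.03064660e-05  9.39741964e-01  3.41884520e-01 -1.22688128e-04] 0.9804096271186797
39.98346204924371
jog dx,dy to bird -0.10893475126241269 0.07120321647168015
```

View pics/w3.png

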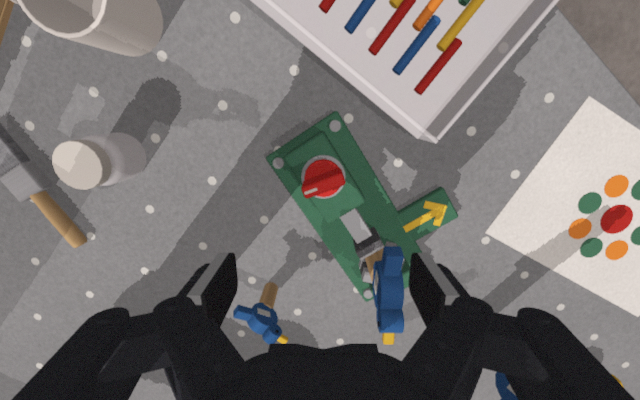

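The knob at (323,178) is turned by about 78°, and the bird's body lies along the tool's x axis. I move over the bird and descend.

>>> jog_arm([
  [-0.03, 0.02, 0, 0],
  [-0.06, 0.04, 0, 0],
  [-0.09, 0.06, 0, 0],
  [-0.109, 0.071, 0, 0],
  [-0.109, 0.071, 0, 0],
])

```text
time: 9.17
tool_pos: [0.5899, 0.0146, 0.2494]
tool_rot: [0.001, 0.941, 0.34, -0.0]
contact_force: [1.1, -0.2, 0.5]
gripper_width: 0.998
```

Run:
```python
from h import *
from plant import cams,manip
s=manip.state();print(s["time"],s["tool_pos"],s["tool_rot"])
c=cams.get_calibration("wrist");f=cams.grab_frame("wrist");cv2.imwrite("pics/w4.png",f[:,:,::-1])
print(proj(c,[.5911,.0179,.108]))
for n in("b",):
  for a,p,m in blobs(mask(f,(100,120,40),(125,255,255)),150):
    if 240<p[0]<420 and p[1]>180: print(a,p,onz(c,*p,.108))
```

```text
9.1667 [0.58990734 0.01459241 0.24941042] [ 6.62420445e-04  9.40533389e-01  3.39700435e-01 -3.45949798e-04]
(np.float64(321.5520201183372), np.float64(185.69478667642448))
2376 [319.8 184.9] [0.59061457 0.01974642 0.108     ]
```

View pics/w4.png

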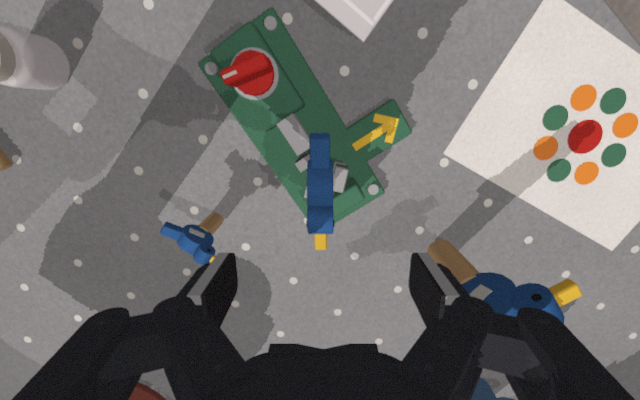

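The bird is aligned vertically at (320,185), with the beak at (320,241), centred between the pads. I descend and pinch.

>>> jog_arm([
  [0, 0, 0.03, 0],
  [0, 0, 0.065, 0],
  [0, 0, 0.1, 0],
  [0, 0, 0.13, 0],
  [0, 0, 0.158, 0],
])

```text
time: 9.63
tool_pos: [0.5904, 0.0194, 0.0891]
tool_rot: [-0.0, 0.94, 0.342, -0.0]
contact_force: [1.2, -0.1, 0.4]
gripper_width: 0.998
```

>>> jog_arm([
  [0, 0, 0, 0],
  [0, 0, 0, 0],
  [0, 0, 0, 0],
  [0, 0, 0, 0],
  [0, 0, 0, 0],
], fingers=0)

```text
time: 10.05
tool_pos: [0.5927, 0.0182, 0.0942]
tool_rot: [0.001, 0.94, 0.341, 0.002]
contact_force: [-0.8, 1.0, 1.9]
gripper_width: 0.301
```

>>> jog_arm([
  [0, 0, 0, 0],
  [0, 0, 0, 0],
  [0, 0, 0, 0],
])

```text
time: 10.3
tool_pos: [0.5923, 0.0187, 0.0942]
tool_rot: [0.0, 0.94, 0.341, 0.002]
contact_force: [-2.0, 1.9, 6.4]
gripper_width: 0.271
```

>>> jog_arm([
  [0, 0, 0, -5],
  [0, 0, 0, -10],
  [0, 0, 0, -15],
  [0, 0, 0, -20],
  [0, 0, 0, -25],
])

```text
time: 10.72
tool_pos: [0.592, 0.0192, 0.0942]
tool_rot: [-0.0, 0.843, 0.538, 0.002]
contact_force: [-2.4, 4.2, 8.5]
gripper_width: 0.275
```

>>> jog_arm([
  [0, 0, 0, -5],
  [0, 0, 0, -10],
  [0, 0, 0, -15],
  [0, 0, 0, -20],
  [0, 0, 0, -25],
])

```text
time: 11.13
tool_pos: [0.5917, 0.0197, 0.0942]
tool_rot: [-0.001, 0.706, 0.708, 0.002]
contact_force: [-4.2, 5.9, 9.1]
gripper_width: 0.272
```

>>> jog_arm([
  [0, 0, 0, -5],
  [0, 0, 0, -10],
  [0, 0, 0, -15],
  [0, 0, 0, -20],
  [0, 0, 0, -25],
])

```text
time: 11.55
tool_pos: [0.5912, 0.0199, 0.0942]
tool_rot: [-0.001, 0.536, 0.844, 0.002]
contact_force: [-5.4, 6.2, 10.5]
gripper_width: 0.269
```

>>> jog_arm([
  [0, 0, 0, -5],
  [0, 0, 0, -10],
  [0, 0, 0, -15],
  [0, 0, 0, -20],
  [0, 0, 0, -25],
])

```text
time: 11.97
tool_pos: [0.5906, 0.0199, 0.0942]
tool_rot: [-0.001, 0.341, 0.94, 0.002]
contact_force: [-7.5, 5.6, 11.0]
gripper_width: 0.276
```

>>> jog_arm([
  [0, 0, 0, -5],
  [0, 0, 0, -10],
  [0, 0, 0, -15],
  [0, 0, 0, -20],
  [0, 0, 0, -23],
])

```text
time: 12.38
tool_pos: [0.5903, 0.0195, 0.0942]
tool_rot: [-0.001, 0.147, 0.989, 0.001]
contact_force: [-8.0, 4.5, 12.8]
gripper_width: 0.274
```

Run:
```python
from h import *
from plant import cams,manip
c=cams.get_calibration("top");f=cams.grab_frame("wrist");g=cams.grab_frame("scene")
s=manip.state();q=s["tool_rot"];print(s["time"],s["tool_pos"],np.degrees(2*np.arctan2(q[2],q[1])),s["joint_pos"][5],s["contact_force"],s["ft_torque"])
a=cv2.resize(g[140:300,220:400],(450,400),interpolation=cv2.INTER_CUBIC)
cv2.imwrite("pics/w5.png",cv2.resize(np.hstack([f,a]),(800,294))[:,:,::-1])
```

```text
12.4833 [0.59059131 0.01954907 0.09410828] 162.96489411847824 -1.368722241962766 [-4.44602819  5.72717558 11.44117353] [ 1.02700061e+00  1.12326910e+00 -6.82846521e-04]
```

View pics/w5.png

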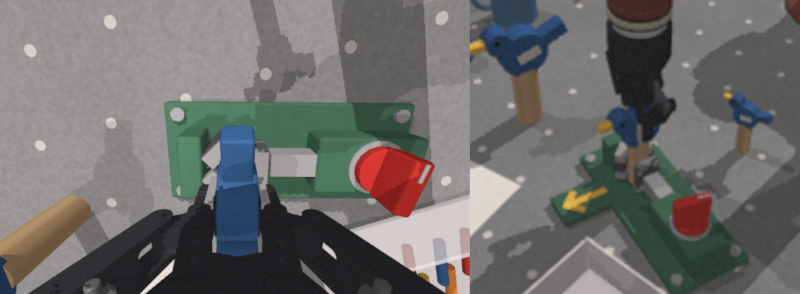

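The beak now points along the arrow (scene crop, left of the gripper). I release, rise and check the angle before tightening.

>>> jog_arm([
  [0, 0, 0, 0],
  [0, 0, 0, 0],
  [0, 0, 0, 0],
  [0, 0, 0, 0],
  [0, 0, 0, 0],
], fingers=1)

```text
time: 12.9
tool_pos: [0.5908, 0.0179, 0.0911]
tool_rot: [-0.0, 0.149, 0.989, -0.0]
contact_force: [-0.4, 0.1, -0.1]
gripper_width: 0.959
```

>>> jog_arm([
  [0, 0, 0, 0],
  [0, 0, -0.03, 0],
  [0, 0, -0.06, 0],
  [0, 0, -0.1, 0],
  [0, 0, -0.14, 0],
])

```text
time: 13.32
tool_pos: [0.5899, 0.0181, 0.2316]
tool_rot: [-0.001, 0.149, 0.989, -0.0]
contact_force: [0.5, -0.6, 0.0]
gripper_width: 0.999
```

>>> jog_arm([
  [0, 0, -0.04, 0],
  [0, 0, -0.06, 0],
  [0, 0, -0.06, 0],
  [0, 0, -0.06, 0],
])

```text
time: 13.65
tool_pos: [0.5916, 0.0179, 0.2933]
tool_rot: [0.002, 0.149, 0.989, 0.0]
contact_force: [-0.0, 0.1, -0.4]
gripper_width: 1.003
```

Run:
```python
from h import *
from plant import cams,manip
s=manip.state();p=s["tool_pos"];q=s["tool_rot"];yaw=2*np.arctan2(q[2],q[1]);print(s["time"],p,np.degrees(yaw))
c=cams.get_calibration("wrist");f=cams.grab_frame("wrist");cv2.imwrite("pics/w6.png",f[:,:,::-1])
o=np.array([.5911,.0179])
for a,p2,m in blobs(mask(f,(100,120,40),(125,255,255)),400):
    pts=np.argwhere(m)[:,::-1].astype(np.float32);vx,vy,_,_=cv2.fitLine(pts,cv2.DIST_L2,0,.01,.01).ravel()
    A=onz(c,*p2,.108);e=onz(c,p2[0]+10*vx,p2[1]+10*vy,.108)-A;print("blue",a,p2,A,np.degrees(np.arctan2(e[1],e[0])))
for a,p2,m in blobs(mask(f,(18,120,110),(36,255,255)),20):
    A=onz(c,*p2,.129)[:2];print("yel",a,p2,A,np.degrees(np.arctan2(*(A-o)[::-1])))
d=np.array([.6289,.1425])-p[:2];print("to knob",d@[np.cos(yaw),np.sin(yaw)],d@[np.sin(yaw),-np.cos(yaw)])
```

```text
13.65 [0.59161155 0.01793058 0.29327599] 162.9062261926795
blue 1106 [342.6  17.4] [0.44260093 0.08387423 0.108     ] 93.86343826535611
blue 1773 [324.1 177.6] [0.58963456 0.02022078 0.108     ] -16.72102364299093
blue 4916 [138.9 250.5] [ 0.61032694 -0.22278869  0.108     ] -22.202475105728137
blue 1045 [ 71.7 241.9] [ 0.57609153 -0.29506401  0.108     ] 38.5007165555964
yel 113 [310.9  30.4] [0.44905399 0.05025425] 167.16848069299797
yel 290 [322.8 226. ] [0.63740043 0.00400985] -16.699270041496835
yel 348 [569.9 257.1] [0.75816555 0.26563792] 56.00568864464943
yel 1190 [ 43.2 257.1] [ 0.57967768 -0.31510535] -91.9645154181275
yel 314 [524.4 271.2] [0.761396   0.21348904] 48.95447348756521
yel 265 [479.8 283.6] [0.76271609 0.16103228] 39.82898549399181
yel 133 [143.6 309.6] [ 0.67818968 -0.23790482] -71.19867225963908
to knob 0.0009742639354256442 0.13002699143815818
```

View pics/w6.png

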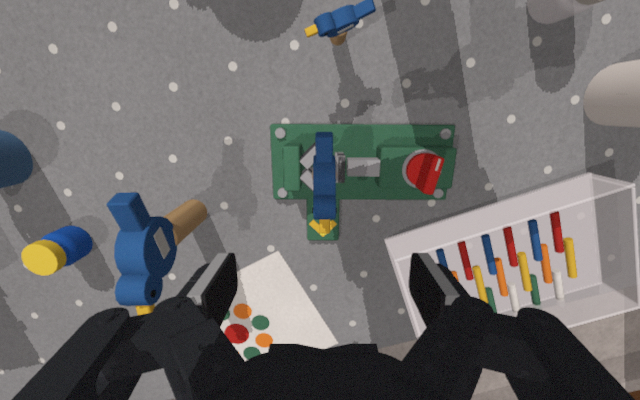

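The bird reads -16.7° by both body and beak, and the arrow is at -16.8°. Now back to the knob, with the tool at the yaw I left it (151°).

>>> jog_arm([
  [0, 0.03, 0, 0],
  [0, 0.065, 0, 0],
  [0.001, 0.1, 0, 0],
  [0.001, 0.13, 0, 6],
  [0.001, 0.13, 0, 12],
])

```text
time: 14.12
tool_pos: [0.6274, 0.1471, 0.2873]
tool_rot: [-0.003, 0.251, 0.968, 0.0]
contact_force: [0.2, -0.4, 0.7]
gripper_width: 0.999
```

>>> jog_arm([
  [0, 0, 0.02, 0],
  [0, 0, 0.05, 0],
  [0, 0, 0.08, 0],
  [0, 0, 0.11, 0],
  [0, 0, 0.12, 0],
])

```text
time: 14.53
tool_pos: [0.6233, 0.1421, 0.1621]
tool_rot: [-0.006, 0.251, 0.968, -0.002]
contact_force: [-1.2, 1.0, -1.3]
gripper_width: 1.005
```

Run:
```python
from h import *
from plant import cams,manip
c=cams.get_calibration("wrist");f=cams.grab_frame("wrist")
s=manip.state();p=s["tool_pos"];q=s["tool_rot"];yaw=2*np.arctan2(q[2],q[1]);print(s["time"],p,np.degrees(yaw))
d=np.array([.6287,.1424])-p[:2];print("to knob",d@[np.cos(yaw),np.sin(yaw)],d@[np.sin(yaw),-np.cos(yaw)])
for a,p2,m in blobs(mask(f,(0,140,60),(8,255,255)),800):
    print(a,p2,onz(c,*p2,.08))
```

```text
14.5833 [0.62334437 0.14208672 0.16217996] 150.90953672742668
to knob -0.00452772282394203 0.0028776185469123598
2049 [327.4 211.3] [0.62530128 0.1441755  0.08      ]
```

>>> jog_arm([
  [0, 0, 0.025, 0],
  [0, 0, 0.05, 0],
  [0, 0, 0.075, 0],
  [0, 0, 0.092, 0],
  [0, 0, 0.1, 0],
])

```text
time: 15.0
tool_pos: [0.6264, 0.1424, 0.0685]
tool_rot: [-0.002, 0.251, 0.968, -0.001]
contact_force: [-1.1, 0.2, -1.5]
gripper_width: 1.001
```

>>> jog_arm([
  [0, 0, 0, 0],
  [0, 0, 0, 0],
  [0, 0, 0, 0],
])

```text
time: 15.25
tool_pos: [0.6295, 0.1428, 0.0735]
tool_rot: [0.002, 0.251, 0.968, 0.001]
contact_force: [0.0, 0.4, -0.1]
gripper_width: 0.998
```

>>> jog_arm([
  [0, 0, 0.001, 0],
  [0, 0, 0.002, 0],
  [0, 0, 0.002, 0],
  [0, 0, 0.002, 0],
])

```text
time: 15.58
tool_pos: [0.6283, 0.1427, 0.0698]
tool_rot: [0.0, 0.251, 0.968, 0.0]
contact_force: [-0.1, 0.2, 0.3]
gripper_width: 1.0
```

>>> jog_arm([
  [0, 0, 0, 0],
  [0, 0, 0, 0],
  [0, 0, 0, 0],
  [0, 0, 0, 0],
  [0, 0, 0, 0],
], fingers=0)

```text
time: 16.0
tool_pos: [0.628, 0.1426, 0.0693]
tool_rot: [-0.0, 0.251, 0.968, 0.0]
contact_force: [1.4, 0.3, 0.7]
gripper_width: 0.297
```

>>> jog_arm([
  [0, 0, 0, 0],
  [0, 0, 0, 0],
  [0, 0, 0, 0],
  [0, 0, 0, 0],
  [0, 0, 0, 0],
])

```text
time: 16.42
tool_pos: [0.6283, 0.143, 0.0695]
tool_rot: [0.0, 0.251, 0.968, 0.0]
contact_force: [0.8, 2.8, 0.8]
gripper_width: 0.15
```

>>> jog_arm([
  [0, 0, 0, 4],
  [0, 0, 0, 8],
  [0, 0, 0, 12],
  [0, 0, 0, 16],
  [0, 0, 0, 20],
])

```text
time: 16.83
tool_pos: [0.6285, 0.1433, 0.0695]
tool_rot: [0.0, 0.417, 0.909, 0.001]
contact_force: [2.5, 4.4, -0.8]
gripper_width: 0.154
```

>>> jog_arm([
  [0, 0, 0, 4],
  [0, 0, 0, 8],
  [0, 0, 0, 12],
  [0, 0, 0, 16],
  [0, 0, 0, 20],
])

```text
time: 17.25
tool_pos: [0.6287, 0.1435, 0.0695]
tool_rot: [0.0, 0.568, 0.823, 0.001]
contact_force: [3.0, 4.0, -1.2]
gripper_width: 0.154
```

>>> jog_arm([
  [0, 0, 0, 4],
  [0, 0, 0, 8],
  [0, 0, 0, 12],
  [0, 0, 0, 16],
  [0, 0, 0, 20],
])

```text
time: 17.67
tool_pos: [0.6291, 0.1436, 0.0695]
tool_rot: [0.0, 0.703, 0.712, 0.002]
contact_force: [4.5, 5.2, -1.9]
gripper_width: 0.152
```

>>> jog_arm([
  [0, 0, 0, 4],
  [0, 0, 0, 8],
  [0, 0, 0, 12],
  [0, 0, 0, 16],
  [0, 0, 0, 18],
])

```text
time: 18.08
tool_pos: [0.6293, 0.1435, 0.0695]
tool_rot: [0.0, 0.805, 0.593, 0.002]
contact_force: [4.4, 4.8, -2.3]
gripper_width: 0.152
```

Run:
```python
from h import *
from plant import manip
s=manip.state();q=s["tool_rot"];print(s["time"],s["tool_pos"],np.degrees(2*np.arctan2(q[2],q[1])),s["contact_force"],s["ft_torque"],s["joint_efforts"][5])
```

```text
18.0833 [0.62934308 0.14352795 0.06949672] 72.75871001263394 [ 4.44176167  4.77176471 -2.30462207] [ 0.7629022  -0.70704952  0.14687765] 0.020480446983128786
```

>>> jog_arm([
  [0, 0, 0, 1],
  [0, 0, 0, 2],
  [0, 0, 0, 3],
  [0, 0, 0, 3],
])

```text
time: 18.42
tool_pos: [0.6293, 0.1435, 0.0695]
tool_rot: [0.001, 0.818, 0.575, 0.002]
contact_force: [5.4, 4.3, -2.4]
gripper_width: 0.15
```

Run:
```python
from h import *
from plant import manip
s=manip.state();q=s["tool_rot"];print(s["time"],s["tool_pos"],np.degrees(2*np.arctan2(q[2],q[1])),s["contact_force"],s["ft_torque"],s["joint_efforts"][5])
```

```text
18.4167 [0.62934649 0.14352346 0.06954154] 70.16629578333793 [ 5.44706831  4.25409353 -2.4314505 ] [ 0.75197664 -0.77858256  1.63610131] 1.701868213713169
```

The torque rose from 0.15 to 1.64 N m, so the knob is at its stop. I ease the strain, release, rise and check.

>>> jog_arm([
  [0, 0, 0, -1],
  [0, 0, 0, -2],
  [0, 0, 0, -2],
])

```text
time: 18.67
tool_pos: [0.6293, 0.1435, 0.0695]
tool_rot: [0.0, 0.809, 0.588, 0.002]
contact_force: [4.6, 5.0, -2.9]
gripper_width: 0.151
```

>>> jog_arm([
  [0, 0, 0, 0],
  [0, 0, 0, 0],
  [0, 0, 0, 0],
  [0, 0, 0, 0],
  [0, 0, 0, 0],
], fingers=1)

```text
time: 19.08
tool_pos: [0.6279, 0.1424, 0.0692]
tool_rot: [-0.0, 0.81, 0.587, -0.0]
contact_force: [0.4, 0.4, -0.8]
gripper_width: 0.851
```

>>> jog_arm([
  [0, 0, 0, 0],
  [0, 0, -0.03, 0],
  [0, 0, -0.065, 0],
  [0, 0, -0.1, 0],
  [0, 0, -0.14, 0],
])

```text
time: 19.5
tool_pos: [0.627, 0.1424, 0.2093]
tool_rot: [-0.001, 0.809, 0.587, -0.001]
contact_force: [1.1, 0.7, -0.2]
gripper_width: 1.0
```

>>> jog_arm([
  [-0.02, 0, -0.03, 0],
  [-0.04, 0, -0.06, 0],
  [-0.06, 0, -0.1, 0],
  [-0.06, 0, -0.12, 0],
  [-0.06, 0, -0.12, 0],
])

```text
time: 19.92
tool_pos: [0.6115, 0.0845, 0.3378]
tool_rot: [0.004, 0.81, 0.586, 0.005]
contact_force: [0.1, -0.6, 1.9]
gripper_width: 1.001
```

>>> jog_arm([
  [0, 0, 0, 0],
  [0, 0, 0, 0],
  [0, 0, 0, 0],
])

```text
time: 20.17
tool_pos: [0.6087, 0.0858, 0.3268]
tool_rot: [-0.001, 0.809, 0.587, -0.002]
contact_force: [0.1, -0.8, 0.3]
gripper_width: 1.004
```

Run:
```python
from h import *
from plant import cams,manip
s=manip.state();print(s["time"],s["tool_pos"])
c=cams.get_calibration("wrist");f=cams.grab_frame("wrist");g=cams.grab_frame("scene")
o=np.array([.5911,.0179])
for nm,lo,hi,z in(("blue",(100,120,40),(125,255,255),.108),("red",(0,140,80),(8,255,255),.08),("yel",(18,120,110),(36,255,255),.129)):
  for a,p2,m in blobs(mask(f,lo,hi),60):
    A=onz(c,*p2,z)
    if abs(A[0]-.61)>.06 or abs(A[1]-.07)>.1: continue
    pts=np.argwhere(m)[:,::-1].astype(np.float32);vx,vy,_,_=cv2.fitLine(pts,cv2.DIST_L2,0,.01,.01).ravel()
    e=onz(c,p2[0]+10*vx,p2[1]+10*vy,z)-A;print(nm,a,p2,A[:2],"line",np.degrees(np.arctan2(e[1],e[0])),"from o",np.degrees(np.arctan2(*(A[:2]-o)[::-1])))
a=cv2.resize(g[130:310,210:410],(444,400),interpolation=cv2.INTER_CUBIC)
cv2.imwrite("pics/w7.png",cv2.resize(np.hstack([f[:,130:530],a]),(800,379))[:,:,::-1])
```

```text
20.1667 [0.60870473 0.08581464 0.32682064]
blue 1585 [325.8 228.6] [0.58799559 0.01473912] line -18.966981833622796 from o -134.48361317925497
red 830 [325.  122.4] [0.62828233 0.14268075] line -107.43286285882385 from o 73.40692877609239
yel 415 [379.1 202.9] [0.66187519 0.03497172] line -16.561161560997427 from o 13.561294678791366
yel 134 [365.5 230.3] [0.63670167 0.00566847] line -6.956930898055391 from o -15.014766686276065
```

View pics/w7.png

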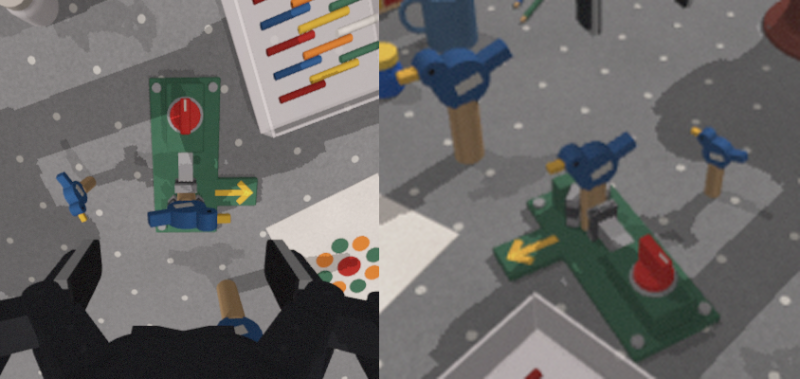

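The knob bar is back at its tight position (-107.4°, against -106.6° at the start). The beak points along the arrow and the bird stands upright in the closed jaws, with the gripper clear of everything. I hand in.

```bash
python3 -c "
from plant import manip
print(manip.job_done(),manip.state()['time'])"
```

```text
the job is handed in; nothing more can be done
the job is handed in; nothing more can be done
```

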